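# Draw the dropped tape roll out from behind the guard with a hooked rod

### The job

The roll of skin tape has slid in under the fixed clear guard, where no hand can get at it. Take the hooked rod by its blue grip, reach in with the hook behind the roll, and draw the roll out towards the robot until it lies flat on the worktop well clear of the guard's front edge (a gap of a good finger's width). Then lay the rod down flat on the worktop and let go; touch the roll only with the rod, and leave the other things where they stand.

Things in the scene. Friction and masses are not known exactly. Their poses are not given: they have to be found in the camera images.
- hook_grip (a point): Centre of the loose hooked rod's blue grip, at its balance point (rod 0.16 kg). Grip: 100 mm long (60 behind this point, 40 ahead), 20 wide, 26 high; underside 13 mm below this point. x runs along the rod from grip to hook, z up. The bare steel rod, 8 mm thick, slopes down from the grip's front end; from x = 85 mm on, its underside is level with the grip's underside.
- hook_bight (a point): Middle of the hook's cross bar, on the bar's axis: 165 mm ahead (+x) of hook_grip, 35 mm to its +y side, 8.5 mm lower; same axes. At x = 165 mm the 8 mm rod bends square to +y for 70 mm (the cross bar), then returns 18 mm towards -x: a flat open hook in the plane of the worktop, its mouth facing -x, 62 mm wide inside.
- tape_center (a point): Centre of the loose roll of beige skin tape, lying flat: 54 mm in diameter, 12 mm high, 35 g; this point is 6 mm above its underside. z is its axis, x and y have no meaning.
- guard: Fixed clear-plastic guard with aluminium end cheeks and a steel bead along its front edge. Origin: on the worktop under the middle of its front edge; x points in, away from the robot, y left along the edge, z up. 300 mm wide, 140 mm deep. The front is open, 58 mm clear height, 290 mm between cheeks; the back (x = 135 mm) is closed; top at 67 mm.
- dish: Bystander: steel kidney dish 104x194x33 mm on the worktop at the left. Origin at the centre of its underside, its length along its own y.
- laryngoscope: Bystander: folded laryngoscope with black grip, 63x126x27 mm, at the right. Origin at the centre of its underside, its length along its own y.
- needle_carton: Bystander: small teal and white carton 40x75x26 mm, right of the guard. Origin at the centre of its underside.
- vial: Bystander: upright glass vial with light blue cap, 23 mm across, 46 mm high, left of the guard. Origin at the centre of its underside.
- connector: Bystander: upright blue breathing connector, 27 mm across, 40 mm high, left of the guard. Origin at the centre of its underside.
- bottle: Bystander: upright glass vial with white cap, 29 mm across, 66 mm high, left of the guard. Origin at the centre of its underside.

How it is judged:
By the outcome, as a careful person would: the job done as asked, in the order asked, and still so for the second after the job is handed in, with the robot touching nothing.
It also fails if it takes over 42 s, if anything falls off the work surface, if the arm or the gripper's body presses on something with over 40 N, if the wrist force passes 120 N, or if a joint passes its speed limit or range.

### The arm

A 7-joint arm with a two-finger parallel gripper is mounted at the origin on a cart in front of the work surface, level with it; the furniture and walls round the work are solid. World frame = base frame: x ahead of the robot, y to its left, z up, the work surface at z = 0. Lengths are in m, angles in degrees, forces in N, time in s.
With the tool pointing down it reaches from about 0.4 to 0.875 m from the base axis. Payload 4.4 kg.
Tool frame: the origin (TCP) lies midway between the tips of the shut fingers; the grasp point (between the pads) lies 19 mm behind it (manip.pinch_z is the distance from the TCP to the grasp point, in m); z points along the fingers, y is the line along which they close (so a half turn about z gives the same grasp; the last joint's range is limited). The gripper opens to 85 mm and grips with 20 to 120 N. Pads are 22 mm wide; open, the fingers measure 114 mm over their backs; the gripper's body (76 mm by 85 mm) begins 54 mm behind the grasp point. The pads swing forward as they close: fully open they stand 13 mm farther back than shut.
Start: joints at [73.579, 36.005, 2.206, 86.941, -1.547, 57.084, -1.146], TCP at [0.142, -0.634, 0.231] pointing down, gripper open.
Joint ranges: [-175.42, 175.42], [-21.48, 121.26], [-71.46, 75.88], [10.55, 141.38], [-63.04, 243.04], [13.31, 113.54], [-168.57, 168.57]. Speed limits (degrees/s): [147.25, 147.25, 180, 180, 180, 180, 180].

### API

Orientations are given as a 3x3 rotation matrix whose columns are the frame's x, y, z axes.
In Python, from station import manip, viewer gives the robot as it stands.
- The arm moves only by the tool carry_out, never from a script. Its argument "moves" is a list of rows, each a list of 3 entries, a list of its own where there are three numbers: the shift along the tool's x, y, z each as a share of 200 mm, from -1 to 1, then the turn, a rotation vector about the tool's x, y, z each as a share of pi/2 rad, from -1 to 1, then the closure, from 0 (fully open) to 1 (shut). A call has 1 to 12 rows; each row is the pose to reach, as a shift and turn from the pose commanded when the call began, along the tool's axes at that moment; what a row does not reach only later rows make up. A row lasts 1/10 s, in which the tool goes at most 50 mm and 8.59 degrees, less where a joint would pass 70% of its speed; a pose out of reach is approached as far as the arm can. A call with a number of a shift or a turn outside -1 to 1 is refused whole. A call with a gripper value outside its range is refused whole. The fingers move at their own pace and stop on an object; the grip force is fixed at half the most. Time passes only in rows, so rows that repeat a pose let the fingers close. It gives the time, the measured TCP pose, the force, the opening and the grip force at its end, in the units of the state.
- manip.read_state(): the state, without advancing time (a new reading comes with each control period).
- viewer.get_image(name): name is "scene" or "top"; returns the picture (420x560x3 uint8, red, green, blue); there is no depth.
- viewer.camera_model(name): a dict with "fx", "fy", "cx", "cy" (pixels), "camera_from_world" (4x4, takes a point from world to camera coordinates). Camera axes: x right, y down, z forward; pixel columns grow to the right and rows downward; lengths in m; the calibration is good to about 2 mm. A picture is of the moment at which its call begins. camera_model takes no time and is no camera call.
- manip.close_job(): hands the job in; it is judged then, once.
The state is a dict: "time": time; "q": joint angles; "joint_vel": joint speeds; "effort": joint torques, N m; "eef_pos": TCP position; "ee_rot": TCP orientation; "wrist_force": force on the tool from outside, world axes, zero at the start; "ft_torque": the same for the moment, N m; "gripper_width": opening from 0.0 (shut) to 1.0 (fully open); "finger_force": force on a finger pad.
Only numpy, scipy, OpenCV 4.12 (cv2) and the standard library are available. Lean on these libraries where they do the work, as an engineer would, in place of code of your own. Each camera call takes 0.05 s, during which the arm holds its last target. There are 200 camera calls.

## Working session

There is one attempt and no reset: what is moved stays moved. The work goes in short steps, Python scripts to look and compute and a tool call to move; the robot and the scene stay as the last step left them, time stands still between calls to the robot, and variables do not carry over. Pictures are saved under pics/ and viewed, at most 10 in all, crops included, and the job is handed in when it is done.

Besides the shell and the picture viewer there is one more tool, called as name(argument=value, ...) on one line, values as JSON. carry_out: Moves the arm, as the interface text tells. Shift numbers are shares of 200 mm and turn numbers shares of pi/2 rad, none past 1 either way. Its arguments: {"type":"object","properties":{"moves":{"type":"array"}},"required":["moves"]}

```bash
mkdir -p pics
cat > h.py <<'E'
import numpy as np, cv2
from station import manip, viewer
def snap(n,f):
    im=viewer.get_image(n); cv2.imwrite('pics/'+f,im[:,:,::-1]); return im
def ray(n,u,v,z):
    c=viewer.camera_model(n);T=np.array(c["camera_from_world"]);R=T[:3,:3];o=-R.T@T[:3,3]
    d=R.T@np.array([(u-c["cx"])/c["fx"],(v-c["cy"])/c["fy"],1]);return o+d*(z-o[2])/d[2]
def proj(n,p):
    c=viewer.camera_model(n);T=np.array(c["camera_from_world"]);q=T[:3,:3]@np.array(p)+T[:3,3]
    return np.array([c["fx"]*q[0]/q[2]+c["cx"],c["fy"]*q[1]/q[2]+c["cy"]])
E
python3 - <<'E'
from h import *
a=snap('top','t0.png');b=snap('scene','s0.png')
s=manip.read_state();print(s['eef_pos'],np.round(s['ee_rot'],3),s['gripper_width'],s['wrist_force'],manip.pinch_z)
for n in('top','scene'):
    print(n,np.round(ray(n,0,0,0),3),np.round(ray(n,559,0,0),3),np.round(ray(n,0,419,0),3),np.round(ray(n,559,419,0),3))
E
```

```text
[ 0.14225543 -0.63366031  0.23047899] [[ 0.976  0.219 -0.   ]
 [ 0.219 -0.976  0.002]
 [-0.    -0.002 -1.   ]] 0.9999459642562362 [ 0.17681264 -0.31192417 -0.15602673] 0.0187
top [1.167 0.822 0.   ] [ 1.202 -0.873  0.   ] [-0.051  0.703  0.   ] [-0.002 -0.825  0.   ]
scene [10.233 -2.756  0.   ] [ 2.939 -8.33   0.   ] [0.488 0.616 0.   ] [-0.093  0.039  0.   ]
```

View pics/t0.png

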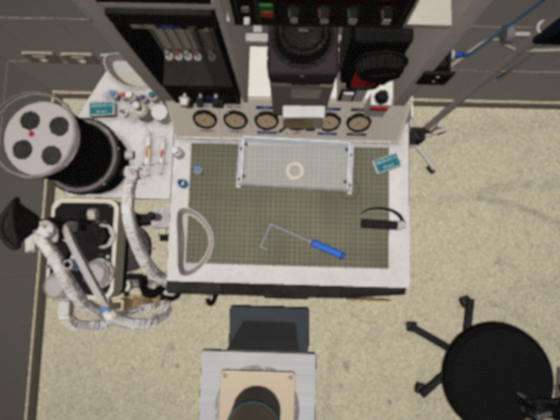

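View pics/s0.png

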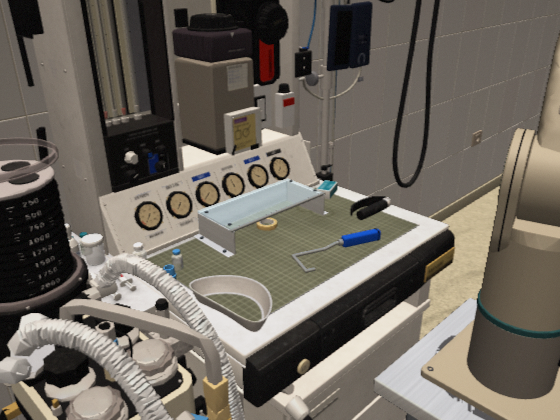

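The top view shows the roll at about (295,171), the blue grip at (327,249), the rod's bend at (272,226), the hook tip at (263,247), and the guard's front bead from (238,187) to (351,192). The hook mouth is currently facing right and down, so the rod needs to turn clockwise by about 70°.

Run:
```python
from h import *
a=cv2.imread('pics/t0.png');b=cv2.imread('pics/s0.png')
P={}
for n,i in(('top',a),('scene',b)):
    h=cv2.cvtColor(i,cv2.COLOR_BGR2HSV);m=cv2.inRange(h,(105,150,80),(125,255,255))
    k,l,st,c=cv2.connectedComponentsWithStats(m)
    for j in range(1,k):
        if st[j,4]>100 and 100<st[j,1]<300:
            r=cv2.minAreaRect(np.argwhere(l==j)[:,::-1].astype(np.float32));print(n,st[j],c[j],r)
            P[n]=r
r=P['top'];bx=cv2.boxPoints(r);print('grip ctr',ray('top',*r[0],.022))
w=[ray('top',*p,.02) for p in bx];print(np.round(w,3))
h=cv2.cvtColor(a,cv2.COLOR_BGR2HSV)
cr=a[155:190,275:315].astype(int);m=((cr[:,:,2]-cr[:,:,0])>15).astype(np.uint8)
k,l,st,c=cv2.connectedComponentsWithStats(m);print(st,c)
j=1+np.argmax(st[1:,4]);u=c[j]+[275,155];print('tape',u,ray('top',*u,.008))
for t,p,z in(('gl',(238,187),.0),('gr',(351,192),0),('bl',(242,140),.067),('br',(353,142),.067),('bend',(272,226),.004),('tip',(263,247),.004)):print(t,np.round(ray('top',*p,z),3))
v=cv2.resize(a[125:275,165:415],None,fx=3.2,fy=3.2,interpolation=cv2.INTER_CUBIC);cv2.imwrite('pics/t0c.png',v)
```

```text
top [312 241  32  17 189] [327.37566138 248.92592593] ((327.5412902832031, 248.9072265625), (34.01409912109375, 5.685938835144043), 23.962486267089844)
scene [342 229  38  18 411] [360.30170316 237.14355231] ((360.91766357421875, 237.12940979003906), (11.497314453125, 38.396690368652344), 77.47119140625)
grip ctr [ 0.4393695  -0.18800687  0.022     ]
[[ 0.45  -0.141  0.02 ]
 [ 0.465 -0.147  0.02 ]
 [ 0.429 -0.235  0.02 ]
 [ 0.414 -0.229  0.02 ]]
[[   0    0   40   35 1135]
 [  10    6   20   20  227]
 [   0   33   26    2   35]
 [  27   34    1    1    1]
 [  31   34    2    1    2]] [[19.78502203 16.75770925]
 [19.27312775 15.40528634]
 [10.82857143 33.74285714]
 [27.         34.        ]
 [31.5        34.        ]]
tape [294.27312775 170.40528634] [ 0.6614548  -0.08991154  0.008     ]
gl [0.61  0.072 0.   ]
gr [ 0.604 -0.255  0.   ]
bl [0.733 0.058 0.067]
br [ 0.735 -0.249  0.067]
bend [ 0.5   -0.03   0.004]
tip [ 0.44  -0.007  0.004]
```

View pics/t0c.png

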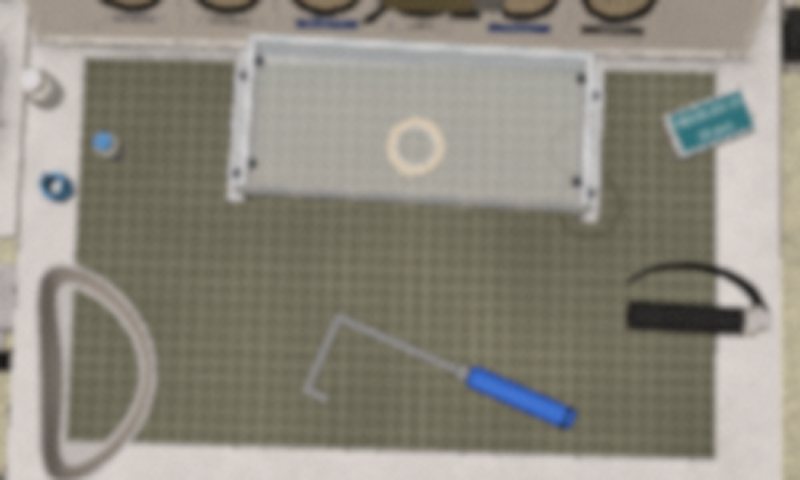

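The enlarged view confirms the poses: roll at (0.661, -0.090), hook_grip at about (0.443, -0.179) with heading 68.5°, and the guard front at x≈0.60. Next I go to the grip.

```bash
cat >> h.py <<'E'
from scipy.spatial.transform import Rotation as Ro
def rot(hd):
    c,s=np.cos(np.radians(hd)),np.sin(np.radians(hd));return np.array([[c,s,0],[s,-c,0],[0,0,-1.]])
def go(tgts,p=None,R=None):
    s=manip.read_state()
    p=np.array(s['eef_pos']) if p is None else p;R=np.array(s['ee_rot']) if R is None else R
    for q,hd in tgts:
        q=np.array(q,float);N=rot(hd)
        print(np.round(R.T@(q-p)/.2,3),np.round(Ro.from_matrix(R.T@N).as_rotvec()/(np.pi/2),3),'rows',max(np.linalg.norm(q-p)/.05,np.degrees(Ro.from_matrix(R.T@N).magnitude())/8.59))
        p,R=q,N
E
python3 -c "
from h import *
go([([.24,-.48,.21],30),([.35,-.32,.19],50),([.443,-.179,.12],68.5),([.443,-.179,.004],68.5)])"
```

```text
[ 0.645 -0.642  0.103] [-0.001 -0.    -0.193] rows 3.6652356469471186
[ 0.876 -0.418  0.1  ] [ 0.     0.    -0.222] rows 3.903844259188626
[ 0.839 -0.097  0.35 ] [ 0.     0.    -0.206] rows 3.6567745350240015
[0.   0.   0.58] [0. 0. 0.] rows 2.32
```

carry_out(moves=[[[0.645, -0.642, 0.103], [0, 0, -0.193], 0], [[0.645, -0.642, 0.103], [0, 0, -0.193], 0], [[0.645, -0.642, 0.103], [0, 0, -0.193], 0], [[0.645, -0.642, 0.103], [0, 0, -0.193], 0], [[0.645, -0.642, 0.103], [0, 0, -0.193], 0], [[0.645, -0.642, 0.103], [0, 0, -0.193], 0]])

```text
time: 0.7
eef_pos: [0.2404, -0.4804, 0.2107]
ee_rot: [[0.865, 0.502, -0.0], [0.502, -0.865, -0.0], [-0.0, -0.0, -1.0]]
wrist_force: [-0.3, -0.7, 0.9]
gripper_width: 1.002
finger_force: 0.0
```

carry_out(moves=[[[0.876, -0.418, 0.1], [0, 0, -0.222], 0], [[0.876, -0.418, 0.1], [0, 0, -0.222], 0], [[0.876, -0.418, 0.1], [0, 0, -0.222], 0], [[0.876, -0.418, 0.1], [0, 0, -0.222], 0], [[0.876, -0.418, 0.1], [0, 0, -0.222], 0], [[0.876, -0.418, 0.1], [0, 0, -0.222], 0]])

```text
time: 1.3
eef_pos: [0.3503, -0.3215, 0.1907]
ee_rot: [[0.642, 0.766, 0.0], [0.766, -0.642, -0.001], [-0.001, 0.001, -1.0]]
wrist_force: [-0.1, -0.7, 0.2]
gripper_width: 0.998
finger_force: 0.0
```

carry_out(moves=[[[0.839, -0.097, 0.35], [0, 0, -0.206], 0], [[0.839, -0.097, 0.35], [0, 0, -0.206], 0], [[0.839, -0.097, 0.35], [0, 0, -0.206], 0], [[0.839, -0.097, 0.35], [0, 0, -0.206], 0], [[0.839, -0.097, 0.35], [0, 0, -0.206], 0], [[0.839, -0.097, 0.35], [0, 0, -0.206], 0], [[0.839, -0.097, 0.35], [0, 0, -0.206], 0]])

```text
time: 2.0
eef_pos: [0.4423, -0.1825, 0.1209]
ee_rot: [[0.37, 0.929, -0.0], [0.929, -0.37, -0.002], [-0.002, 0.0, -1.0]]
wrist_force: [-0.3, -0.4, 0.2]
gripper_width: 1.003
finger_force: 0.0
```

```bash
python3 -c "
from h import *
s=manip.read_state();print(s['time'],s['eef_pos'],s['ee_rot'],s['q'])
go([([.443,-.179,.005],68.5)])
b=snap('scene','s1.png');cv2.imwrite('pics/s1c.png',cv2.resize(b[150:330,200:440,::-1],None,fx=3,fy=3))
print(proj('scene',[.443,-.179,.013]),proj('scene',s['eef_pos']))"
```

```text
2.0 [ 0.44230317 -0.18252324  0.12092652] [[ 3.69974274e-01  9.29041991e-01 -1.24182324e-04]
 [ 9.29040726e-01 -3.69973985e-01 -1.60603595e-03]
 [-1.53801906e-03  4.78821548e-04 -9.99998703e-01]] [ 26.32904789  32.56930286 -10.55642451 119.61617002  12.01504462
  28.76798184 -14.87614955]
[ 0.019 -0.004  0.58 ] [ 0.     0.001 -0.002] rows 2.3196427150988916
[358.20132976 237.50446575] [362.10492777 195.2589017 ]
```

View pics/s1c.png

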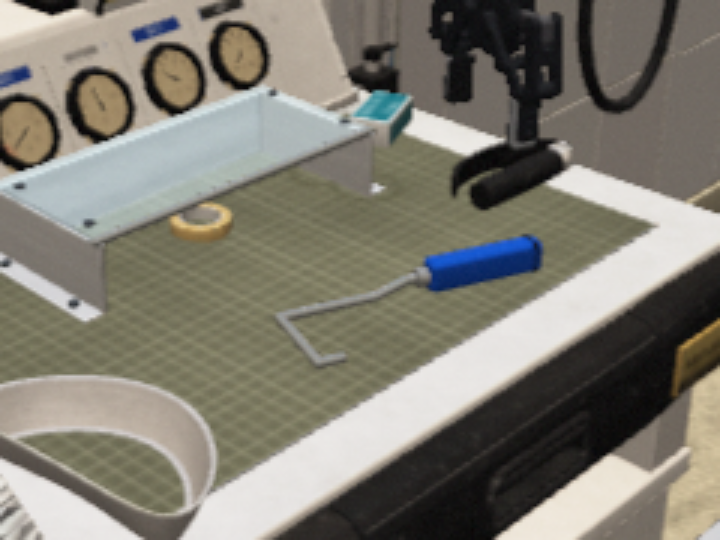

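The crop shows the open fingers above the grip, with the roll under the guard at crop (200,220). I'm going down and gripping.

carry_out(moves=[[[0.019, 0, 0.35], [0, 0, 0], 0], [[0.019, 0, 0.5], [0, 0, 0], 0], [[0.019, 0, 0.58], [0, 0, 0], 0], [[0.019, 0, 0.58], [0, 0, 0], 0], [[0.019, 0, 0.58], [0, 0, 0], 0]])

```text
time: 2.55
eef_pos: [0.4446, -0.1775, 0.0053]
ee_rot: [[0.368, 0.93, 0.001], [0.93, -0.368, -0.0], [0.0, 0.001, -1.0]]
wrist_force: [0.4, 0.3, 0.0]
gripper_width: 1.001
finger_force: 0.0
```

carry_out(moves=[[[0, 0, 0], [0, 0, 0], 0.5], [[0, 0, 0], [0, 0, 0], 0.7], [[0, 0, 0], [0, 0, 0], 0.9], [[0, 0, 0], [0, 0, 0], 1], [[0, 0, 0], [0, 0, 0], 1], [[0, 0, 0], [0, 0, 0], 1], [[0, 0, 0], [0, 0, 0], 1], [[0, 0, 0], [0, 0, 0], 1]])

```text
time: 3.35
eef_pos: [0.4448, -0.1762, 0.0055]
ee_rot: [[0.366, 0.931, 0.001], [0.931, -0.366, -0.001], [-0.0, 0.001, -1.0]]
wrist_force: [0.4, 0.1, 7.9]
gripper_width: 0.221
finger_force: 59.8
```

carry_out(moves=[[[0, 0, -0.15], [0, 0, 0], 1], [[0, 0, -0.35], [0, 0, 0], 1], [[0, 0, -0.45], [0, 0, 0], 1], [[0, 0, -0.45], [0, 0, 0], 1], [[0, 0, -0.45], [0, 0, 0], 1]])

```text
time: 3.85
eef_pos: [0.4442, -0.1763, 0.0946]
ee_rot: [[0.366, 0.931, 0.0], [0.931, -0.366, -0.0], [-0.0, 0.0, -1.0]]
wrist_force: [0.5, 0.2, -1.6]
gripper_width: 0.217
finger_force: 59.3
```

```bash
python3 -c "
from h import *
s=manip.read_state();print(s['eef_pos'],s['gripper_width'],s['finger_force'],s['wrist_force'],s['ft_torque'])
go([([.42,-.127,.095],0),([.42,-.127,.03],0)])"
```

```text
[ 0.44417418 -0.17626407  0.09463242] 0.2165158417469414 59.28768575191498 [ 0.45236223  0.21539793 -1.63945046] [ 0.00725512 -0.03510658 -0.01094258]
[ 0.185 -0.203 -0.002] [ 0.    -0.     0.761] rows 7.977126296945134
[0.    0.    0.325] [0. 0. 0.] rows 1.3
```

carry_out(moves=[[[0.185, -0.203, 0], [0, 0, 0.1], 1], [[0.185, -0.203, 0], [0, 0, 0.2], 1], [[0.185, -0.203, 0], [0, 0, 0.3], 1], [[0.185, -0.203, 0], [0, 0, 0.4], 1], [[0.185, -0.203, 0], [0, 0, 0.48], 1], [[0.185, -0.203, 0], [0, 0, 0.57], 1], [[0.185, -0.203, 0], [0, 0, 0.65], 1], [[0.185, -0.203, 0], [0, 0, 0.72], 1], [[0.185, -0.203, 0], [0, 0, 0.761], 1], [[0.185, -0.203, 0], [0, 0, 0.761], 1], [[0.185, -0.203, 0], [0, 0, 0.761], 1]])

```text
time: 4.95
eef_pos: [0.4194, -0.1266, 0.0938]
ee_rot: [[1.0, 0.003, -0.002], [0.003, -1.0, 0.0], [-0.002, -0.0, -1.0]]
wrist_force: [0.5, 0.4, -2.0]
gripper_width: 0.221
finger_force: 59.4
```

```bash
python3 -c "
from h import *
s=manip.read_state();print(s['q'])
go([([.42,-.127,.035],0)])
b=snap('scene','s2.png');a=snap('top','t2.png')
cv2.imwrite('pics/c2.png',np.vstack([cv2.resize(b[150:270,200:400,::-1],None,fx=2.5,fy=2.5),cv2.resize(a[130:250,220:420,::-1],None,fx=2.5,fy=2.5)]))
p=np.array(s['eef_pos']);
for d in([.165,-.0,.009-.005],[.165,.07,.004],[.147,.07,.004]):
  print(proj('scene',p+d),proj('top',p+d))"
```

```text
[ 10.84119385  33.48273406   3.23960869 126.74678052  -5.14062004
  20.01016212 -71.45652216]
[0.004 0.002 0.294] [-0.     0.001  0.002] rows 1.1758545987995546
[299.62066223 194.20531316] [308.01488673 193.58163494]
[278.80018873 202.96447699] [281.67295307 192.8947355 ]
[284.31121612 205.24823533] [281.48632102 199.62576359]
```

View pics/c2.png

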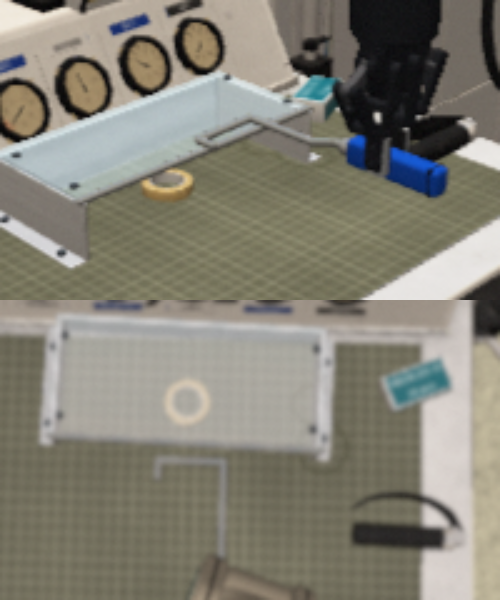

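The crop shows the rod held level-ish in front of the guard. The bend is at top (310,194.4) and scene (299,199), slightly lower than predicted, which may be droop. I'll descend and triangulate before entering.

carry_out(moves=[[[0, 0, 0.15], [0, 0, 0], 1], [[0, 0, 0.27], [0, 0.001, 0.002], 1], [[0, 0, 0.27], [0, 0.001, 0.002], 1], [[0, 0, 0.27], [0, 0.001, 0.002], 1]])

```text
time: 5.45
eef_pos: [0.4194, -0.1268, 0.0394]
ee_rot: [[1.0, -0.002, -0.001], [-0.002, -1.0, -0.0], [-0.001, 0.0, -1.0]]
wrist_force: [-0.9, 0.2, -2.0]
gripper_width: 0.219
finger_force: 59.3
```

```bash
python3 -c "
from h import *
s=manip.read_state();p=np.array(s['eef_pos']);print(p)
b=snap('scene','s3.png');a=snap('top','t3.png')
A=cv2.resize(b[180:230,260:360,::-1],None,fx=6,fy=6,interpolation=cv2.INTER_CUBIC);B=cv2.resize(a[160:210,260:360,::-1],None,fx=6,fy=6,interpolation=cv2.INTER_CUBIC)
cv2.imwrite('pics/c3.png',np.vstack([A,B]))
for d in([.165,-.0,.0],[.165,.07,.0],[.147,.07,.0]):
  print(proj('scene',p+d),proj('top',p+d))"
```

```text
[ 0.41941685 -0.12678378  0.03941573]
[299.50191881 216.05701825] [307.02161623 196.05254597]
[279.11873186 225.40473682] [281.94942444 195.39659844]
[284.51478629 227.8496056 ] [281.77223255 201.80682881]
```

View pics/c3.png

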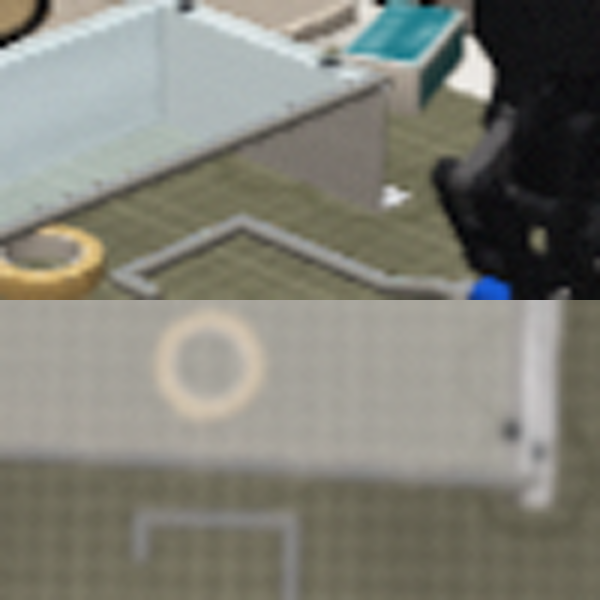

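The hook lies where the kinematics say, about 3 mm to the right. The bend is at top (307.9,196) and scene (299.6,216.6), and the roll's centre is at top (294.6,170.5). I'll go in over the roll.

carry_out(moves=[[[0.1, 0, 0], [0, 0, -0.001], 1], [[0.25, 0, 0], [0, 0, -0.001], 1], [[0.4, 0, 0], [0, 0, -0.001], 1], [[0.53, 0, 0], [0, 0, -0.001], 1], [[0.603, 0, 0], [0, 0, -0.001], 1], [[0.603, 0, 0], [0, 0, -0.001], 1], [[0.603, 0, 0], [0, 0, -0.001], 1]])

```text
time: 6.25
eef_pos: [0.5396, -0.127, 0.0408]
ee_rot: [[1.0, -0.001, 0.0], [-0.001, -1.0, 0.0], [0.0, -0.0, -1.0]]
wrist_force: [0.1, -0.5, -1.6]
gripper_width: 0.219
finger_force: 59.4
```

```bash
python3 -c "
from h import *
s=manip.read_state();p=np.array(s['eef_pos']);print(p,s['wrist_force'])
for u in((303,187.2),(250,185.5)):print(ray('top',*u,.062))
b=snap('scene','s4.png');a=snap('top','t4.png')
A=cv2.resize(b[160:230,220:320,::-1],None,fx=5,fy=5,interpolation=cv2.INTER_CUBIC);B=cv2.resize(a[140:190,260:360,::-1],None,fx=5,fy=5,interpolation=cv2.INTER_CUBIC)
cv2.imwrite('pics/c4.png',np.vstack([A,B]))"
```

```text
[ 0.53956065 -0.12700242  0.04075804] [ 0.07170668 -0.52769443 -1.62744135]
[ 0.60598216 -0.11420572  0.062     ]
[0.60689541 0.03150205 0.062     ]
```

View pics/c4.png

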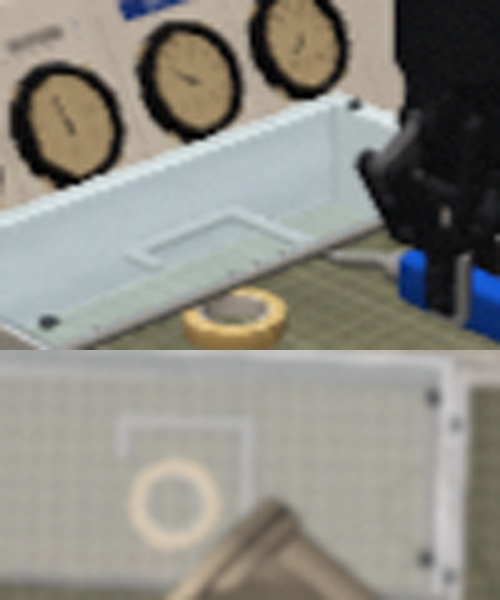

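The bar is behind the roll, at crop row 423 against the roll's far edge at 457, and the roll sits between the rod and the return leg. Next I lower, then pull.

carry_out(moves=[[[0, 0, 0.06], [0, 0, 0], 1], [[0, 0, 0.12], [0, 0, 0], 1], [[0, 0, 0.155], [0, 0, 0], 1], [[0, 0, 0.17], [0, 0, 0], 1], [[0, 0, 0.17], [0, 0, 0], 1], [[0, 0, 0.17], [0, 0, 0], 1]])

```text
time: 6.95
eef_pos: [0.5409, -0.1272, 0.0068]
ee_rot: [[1.0, -0.001, 0.002], [-0.001, -1.0, -0.0], [0.002, 0.0, -1.0]]
wrist_force: [0.7, -0.9, -1.8]
gripper_width: 0.219
finger_force: 59.5
```

carry_out(moves=[[[-0.03, 0, 0], [0, 0, 0], 1], [[-0.06, 0, 0], [0, 0, 0], 1], [[-0.09, 0, 0], [0, 0, 0], 1], [[-0.12, 0, 0], [0, 0, 0], 1], [[-0.15, 0, 0], [0, 0, 0], 1], [[-0.18, 0, 0], [0, 0, 0], 1], [[-0.21, 0, 0], [0, 0, 0], 1], [[-0.24, 0, 0], [0, 0, 0], 1], [[-0.27, 0, 0], [0, 0, 0], 1], [[-0.3, 0, 0], [0, 0, 0], 1], [[-0.33, 0, 0], [0, 0, 0], 1], [[-0.35, 0, 0], [0, 0, 0], 1]])

```text
time: 8.15
eef_pos: [0.4701, -0.127, 0.0068]
ee_rot: [[1.0, -0.001, 0.001], [-0.001, -1.0, 0.0], [0.001, -0.0, -1.0]]
wrist_force: [0.6, -0.3, -2.8]
gripper_width: 0.216
finger_force: 59.4
```

carry_out(moves=[[[-0.03, 0, 0], [0, 0, 0], 1], [[-0.06, 0, 0], [0, 0, 0], 1], [[-0.09, 0, 0], [0, 0, 0], 1], [[-0.12, 0, 0], [0, 0, 0], 1], [[-0.15, 0, 0], [0, 0, 0], 1], [[-0.18, 0, 0], [0, 0, 0], 1], [[-0.21, 0, 0], [0, 0, 0], 1], [[-0.24, 0, 0], [0, 0, 0], 1], [[-0.27, 0, 0], [0, 0, 0], 1], [[-0.295, 0, 0], [0, 0, 0], 1], [[-0.31, 0, 0], [0, 0, 0], 1], [[-0.31, 0, 0], [0, 0, 0], 1]])

```text
time: 9.35
eef_pos: [0.4112, -0.1279, 0.0097]
ee_rot: [[1.0, -0.002, -0.004], [-0.002, -1.0, 0.002], [-0.004, -0.002, -1.0]]
wrist_force: [-0.4, -0.7, -2.5]
gripper_width: 0.218
finger_force: 59.4
```

```bash
python3 -c "
from h import *
s=manip.read_state();p=np.array(s['eef_pos']);print(p,s['wrist_force'])
b=snap('scene','s5.png');a=snap('top','t5.png')
A=cv2.resize(b[160:270,220:420,::-1],None,fx=3,fy=3,interpolation=cv2.INTER_CUBIC);B=cv2.resize(a[160:250,210:410,::-1],None,fx=3,fy=3,interpolation=cv2.INTER_CUBIC)
cv2.imwrite('pics/c5.png',np.vstack([A,B]))"
```

```text
[ 0.41124593 -0.12788569  0.00969439] [-0.3706163  -0.73631608 -2.45256085]
```

View pics/c5.png

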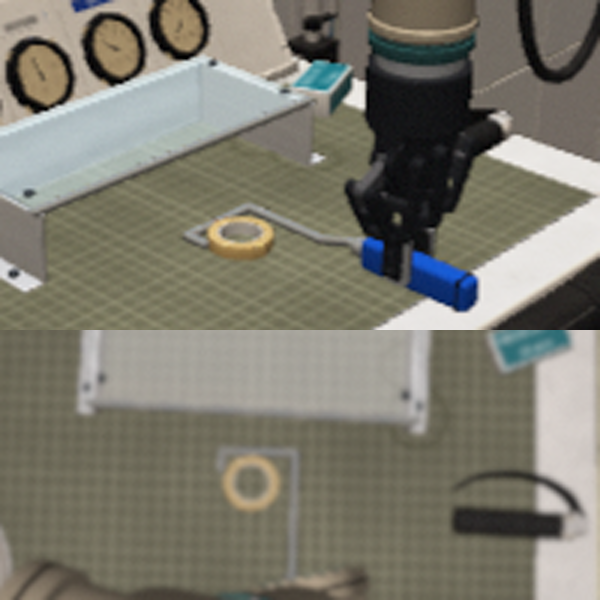

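The roll is out, at top (293.3,211) inside the hook, lying flat. The arm is near its inner reach limit (TCP rose 3 mm), so I'm checking the gap and the joints.

```bash
python3 -c "
from h import *
s=manip.read_state();print(np.round(s['q'],2),s['eef_pos'])
print(ray('top',293,210.8,.008),ray('top',293,202,.01), ray('top',294,186.5,.062),ray('top',294,186.5,.0))
go([([.420,-.128,.0055],0)])"
```

```text
[  2.32  45.48  16.72 129.81 -63.    13.36 -13.44] [ 0.41161248 -0.12783894  0.00962302]
[ 0.54460466 -0.08913312  0.008     ] [ 0.56964241 -0.08848174  0.01      ] [ 0.60727575 -0.08947421  0.062     ] [ 0.61572675 -0.09038961  0.        ]
[0.042 0.001 0.02 ] [-0.001  0.002 -0.001] rows 0.1869498849883685
```

The gap is about 34 mm. I'll ease forward off the limits, lower, and release.

carry_out(moves=[[[0.04, 0, 0], [0, 0.002, 0], 1], [[0.07, 0, 0.005], [0, 0.002, 0], 1], [[0.07, 0, 0.01], [0, 0.002, 0], 1], [[0.07, 0, 0.01], [0, 0.002, 0], 1], [[0.07, 0, 0.01], [0, 0.002, 0], 1]])

```text
time: 9.95
eef_pos: [0.425, -0.1277, 0.0074]
ee_rot: [[1.0, -0.001, -0.001], [-0.001, -1.0, 0.002], [-0.001, -0.002, -1.0]]
wrist_force: [-0.3, 0.4, -1.0]
gripper_width: 0.215
finger_force: 59.4
```

```bash
python3 -c "
from h import *
s=manip.read_state();print(np.round(s['q'],2),s['eef_pos'],s['wrist_force'])
go([([.424,-.128,.0052],0)])"
```

```text
[  0.79  46.28  18.49 128.05 -61.84  15.17 -15.22] [ 0.42501418 -0.12769325  0.0074125 ] [-0.2622185   0.40118204 -0.95156959]
[-0.005  0.002  0.011] [-0.001  0.001 -0.   ] rows 0.04906243602591694
```

carry_out(moves=[[[0, 0, 0.006], [0, 0.001, 0], 1], [[0, 0, 0.011], [0, 0.001, 0], 1], [[0, 0, 0.011], [0, 0.001, 0], 1], [[0, 0, 0.011], [0, 0.001, 0], 1]])

```text
time: 10.35
eef_pos: [0.425, -0.1278, 0.0055]
ee_rot: [[1.0, -0.001, 0.001], [-0.001, -1.0, 0.002], [0.001, -0.002, -1.0]]
wrist_force: [-0.7, 0.4, 2.5]
gripper_width: 0.216
finger_force: 59.9
```

carry_out(moves=[[[0, 0, 0], [0, 0, 0], 0.7], [[0, 0, 0], [0, 0, 0], 0.6], [[0, 0, 0], [0, 0, 0], 0.4], [[0, 0, 0], [0, 0, 0], 0.2], [[0, 0, 0], [0, 0, 0], 0], [[0, 0, 0], [0, 0, 0], 0], [[0, 0, 0], [0, 0, 0], 0], [[0, 0, 0], [0, 0, 0], 0]])

```text
time: 11.15
eef_pos: [0.4253, -0.1278, 0.0053]
ee_rot: [[1.0, -0.001, 0.001], [-0.001, -1.0, 0.002], [0.001, -0.002, -1.0]]
wrist_force: [0.1, 0.4, -0.2]
gripper_width: 1.002
finger_force: 0.0
```

carry_out(moves=[[[0, 0, -0.1], [0, 0, 0], 0], [[0, 0, -0.25], [0, 0, 0], 0], [[0, 0, -0.45], [0, 0, 0], 0], [[0, 0, -0.65], [0, 0, 0], 0], [[0, 0, -0.8], [0, 0, 0], 0], [[0, 0, -0.8], [0, 0, 0], 0], [[0, 0, -0.8], [0, 0, 0], 0]])

```text
time: 11.85
eef_pos: [0.4254, -0.1276, 0.1656]
ee_rot: [[1.0, 0.0, 0.002], [0.0, -1.0, 0.002], [0.002, -0.002, -1.0]]
wrist_force: [0.7, 0.3, -0.3]
gripper_width: 1.001
finger_force: 0.0
```

```bash
python3 -c "
from h import *
s=manip.read_state();print(s['time'],s['eef_pos'],s['wrist_force'])
b=snap('scene','s6.png');a=snap('top','t6.png')
A=cv2.resize(b[160:330,200:440,::-1],None,fx=2,fy=2,interpolation=cv2.INTER_CUBIC);B=cv2.resize(a[130:260,170:410,::-1],None,fx=2,fy=2,interpolation=cv2.INTER_CUBIC)
cv2.imwrite('pics/c6.png',np.vstack([A,B]))"
```

```text
11.85 [ 0.42540094 -0.127565    0.16555508] [ 0.71492174  0.31039795 -0.30179594]
```

View pics/c6.png

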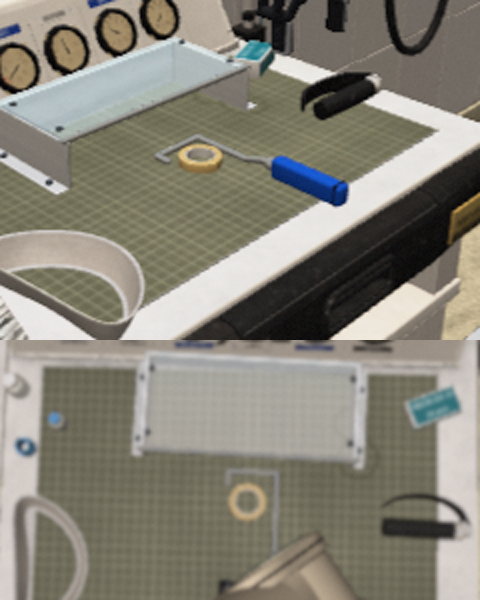

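The rod lies flat and released. The roll lies flat in the hook's mouth at top crop (247,501), well clear of the guard, and the bystanders haven't moved.

```bash
python3 -c "
from station import manip
print(manip.close_job())"
```

```text
the job is handed in; nothing more can be done
None
```

The roll of tape was drawn out with the hooked rod and lies flat about 34 mm clear of the guard's front edge; the rod is laid flat and released, nothing else was moved, and the job was handed in at about 12 s.

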